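Clamp a filter cartridge in the leak tester

TASK

Lift the green-capped filter cartridge out of the yellow bin and stand it upright in the nest of the leak tester; then flip the red safety catch fully over, away from the lever; then pull the lever by its black bar towards the nest as far as it goes, so that the rubber pad clamps the cartridge. The lever springs back when released: finish while still holding it pulled, with the fingers on the black bar. Leave the grey-capped cartridge, the bottle, the wrench and the meter where they are.

Things in the scene. Friction and masses are not known exactly. Their poses are not given: they have to be found in the camera images.
- tester: leak tester bolted to the bench: an aluminium base plate 230 x 270 mm, 20 mm thick (x -120 to +110, y -190 to +80 mm), carrying the nest (front), a white lever housing (top 78 mm high, behind the nest), a small round pressure gauge (56 mm high, at x 70, y 50 mm), the lever and the red catch. Origin on the bench surface, z up; its -x side faces the robot (more or less, yaw differs from run to run); its y axis points left as seen from the robot. Positions below in this frame.
- nest (a point): centre of the nest floor (20 mm above the bench), at x -75, y 0 mm of the tester. The nest is a square pocket 48 mm wide, open on top, for one upright cartridge: a fence on the -x side rises to 60 mm above the bench, two cheeks on the +y and -y sides rise to 45 mm, a low sill on the +x side rises to 26 mm. The cartridge stands on the nest floor, its top then 110 mm above the bench. With the lever at rest there are 17 mm free between the pad and a centred cartridge.
- pad: round black rubber pad, 28 mm across, on the front of the steel ram, at z 50 mm, y 0 of the tester; origin at the centre of its front face, which stands at x -31 mm at rest and moves to -x (towards the nest) 48 mm per rad of lever angle. It is sprung (400 N/m, preload 1 N) and presses the cartridge against the fence once the lever is beyond about 0.58 rad.
- lever (a joint): lever angle, rad: 0 = at rest (leaning 0.40 rad towards the tester's +x, away from the nest), grows as the bar is pulled towards the tester's -x; the stop is at 0.75 (then leaning 0.35 rad towards -x). A spring pulls it back to 0: about 3 N at the bar at rest, 8 to 10 N near the stop. While the catch is on, a steel stub on the lever shaft strikes it and the lever cannot turn more than about 0.2 rad.
- lever_axis (a point): the lever's axis, at x 50, y 0, z 50 mm of the tester; the axis runs along the tester's y. The stub it carries at y -120 mm is 20 mm wide and reaches 100 mm above the bench.
- pull_bar: the black bar of the lever's D-shaped handle: a cylinder 18 mm in diameter and 88 mm long along the tester's y, 155 mm from the lever axis; origin at its centre (193 mm above the bench at rest), its y axis along the bar. Two steel arms of 10 mm hold it at 50 mm either side of its centre; between them the space beneath the bar is free for 50 mm. It is a grip sleeve that also turns freely about its own length.
- catch (a joint): angle of the red safety catch, rad: 0 to 0.15 at the start = on (leaning about 0.5 rad towards the tester's +y, in front of the stub); grows as it is flipped over to -y; the stop is at 1.15 (leaning 0.65 rad towards -y). Stiff hinge (about 1 N at the knob), it stays where it is left. Its hinge runs along the tester's x, at x 34, y -140, z 35 mm.
- catch_knob (a point): centre of the red knob at the catch's upper end, 100 mm from the catch's hinge: a cylinder 16 mm in diameter and 34 mm long along the tester's x, which stands out from the catch towards -x; about 123 mm above the bench at the start. Push it sideways, to -y, along its arc.
- bin: yellow open bin fixed to the bench, 125 x 235 mm (x, y), 40 mm high, walls and floor 5 mm, one divider across the middle (two compartments side by side along y); origin at the centre of its underside.
- cartridge_center (a point): centre of the cartridge to clamp: white upright cylinder 40 mm in diameter, 90 mm high, about 0.2 kg, with a green disc on top and a green band; stands in one of the two compartments of the bin. z axis along the cylinder, upwards.
- spent_center (a point): centre of the spent cartridge: same shape, grey disc and grey band; stands in the other compartment and stays there.
- bottle_center (a point): centre of a clear bottle with blue cap, 64 mm in diameter, 150 mm high, standing upright; stays there.
- wrench_grip (a point): grip of a steel wrench 150 mm long lying on the bench beyond the bin; stays there.
- meter_center (a point): centre of a grey hand-held meter, 70 x 120 x 35 mm, lying on the bench; stays there.
There are look-alikes about, which are no part of the job. Leave any orange look-alike of the part that bears cartridge_center alone.

How it is judged:
On the way, in this order (a step that is already met when the one before it is completed fails the run):
1. the green-capped cartridge stands upright in the nest, let go (horizontal distance between cartridge_center and nest below 0.01 m and z of cartridge_center in the frame of nest between 0.041 and 0.049 m and angle between cartridge_center's own z axis and vertical below 0.1 rad and contact force between the fingers and cartridge below 0.1 N), for 0.2 s.
2. the safety catch is flipped over (beyond 0.85 rad) (value of joint catch above 0.85 rad), for 0.1 s.
3. the lever is pulled beyond 0.64 rad (value of joint lever above 0.64 rad), for 0.2 s.
At the end, for the whole second after the job is handed in: The lever is held beyond 0.64 rad of its 0.75 by the fingers on the black bar (over 1 N), the catch is flipped beyond 0.85 rad, and the green-capped cartridge stands upright (within 0.1 rad) on the nest floor, within 10 mm of the nest's centre, with the pad pressing on it with over 1 N (value of joint lever above 0.64 rad and value of joint catch above 0.85 rad and contact force between pad and cartridge above 1 N and contact force between the fingers and pull_bar above 1 N and horizontal distance between cartridge_center and nest below 0.01 m and z of cartridge_center in the frame of nest between 0.041 and 0.05 m and angle between cartridge_center's own z axis and vertical below 0.1 rad); the arm keeps its last pose, push and grip.
It fails at once if the spent cartridge, bottle, wrench or meter is moved more than 30 mm (distance of any of spent_center, bottle_center, wrench_grip, meter_center from where it was at the start of the episode above 0.03 m).
It also fails if it takes over 72 s, if anything falls off the work surface, if the arm or the gripper's body presses on something with over 40 N, if the wrist force passes 120 N, or if a joint passes its speed limit or range.

ROBOT

A 7-joint arm with a two-finger parallel gripper is mounted at the origin on the work surface. World frame = base frame: x ahead of the robot, y to its left, z up, the work surface at z = 0. Lengths are in m, angles in rad, forces in N, time in s.
With the tool pointing down it reaches from about 0.425 to 0.95 m from the base axis. Payload 4.7 kg.
Tool frame: the origin (TCP) lies midway between the tips of the shut fingers; the grasp point (between the pads) lies 19 mm behind it; z points along the fingers, y is the direction in which the jaws open and shut (so a half turn about z gives the same grasp; the last joint's range is limited). The gripper opens to 85 mm and grips with 20 to 120 N. Pads are 22 mm wide; open, the fingers measure 114 mm over their backs; the gripper's body (76 mm by 85 mm) begins 54 mm behind the grasp point. The pads swing forward as they close: fully open they stand 13 mm farther back than shut.
Start: joints at [-1.26, 0.469, -0.049, 1.532, 0.024, 1.141, -0.082], TCP at [0.225, 0.636, 0.231] pointing down, gripper open.
Joint ranges: [-2.59, 2.59], [-0.33, 1.99], [-1.39, 1.29], [0.1, 2.45], [-1.04, 4.18], [0.21, 1.99], [-2.66, 2.66]. Speed limits (rad/s): [2.57, 2.57, 3.14, 3.14, 3.14, 3.14, 3.14].

INTERFACE

Orientations are given as a rotation vector (axis times angle).
In Python, from cell import r, eyes, close_job gives the robot as it stands.
- The arm moves only by the tool jog_arm, never from a script. Its argument "increments" is a list that holds one entry, the list of rows, each a list of 7 numbers: the opening, from 0 (shut) to 1 (fully open), then the shift along the tool's x, y, z in cm, then the turn, a rotation vector about the tool's x, y, z in rad. A call has 1 to 10 rows; each row is the pose to reach, as a shift and turn from the pose commanded when the call began, along the tool's axes at that moment; what a row does not reach only later rows make up. A row lasts 1/10 s, in which the tool goes at most 50 mm and 8.59 degrees, less where a joint would pass 70% of its speed; a pose out of reach is approached as far as the arm can. A call with a gripper value outside its range is refused whole. The fingers move at their own pace and stop on an object; the grip force is fixed at half the most. Time passes only in rows, so rows that repeat a pose let the fingers close. It gives the time, the measured TCP pose, the force and the opening at its end, in the units of the state.
- r.sense(): the state, without advancing time (a new reading comes with each control period).
- eyes.snapshot(name): name is "side" or "top"; returns the picture (420x560x3 uint8, red, green, blue); there is no depth.
- eyes.camera_params(name): a dict with "mtx" (3x3 intrinsics, pixels), "k1" (the pictures are not rectified: a ray, as slopes to the right and down, at radius r is drawn at 1 + k1 r^2 times it, then the intrinsics apply), "extrinsics" (4x4, takes a point from world to camera coordinates). Camera axes: x right, y down, z forward; pixel columns grow to the right and rows downward; lengths in m; the calibration is good to about 2 mm. A picture is of the moment at which its call begins. camera_params takes no time and is no camera call.
- close_job(): hands the job in, once; it reports no verdict.
Trained networks look in the newest picture that a camera, given by its name, has taken for a name from the list of things; names that differ only in an ending like _2 or _b are one class to them, and where a whole thing is asked for, a point or a joint stands for the part that bears it (a point fixed in the world has none). Each returns a list of dicts, best first, with "p" (0 to 1); they miss things now and then, are a little off and sometimes report something else, mostly with a low value. They report only what shows in the picture. A call takes as long as a camera call. They do not tell look-alikes from the thing itself.
- eyes.spot_in(camera, thing): "bbox" ([left, top, width, height] as shares, 0 to 1, of the picture: columns of its width, rows of its height, round what is visible of it).
- eyes.trace(camera, thing): "mask" (420x560 bool, what is visible of it) and "bbox" ([left, top, width, height] as shares, 0 to 1, of the picture: columns of its width, rows of its height, round what is visible of it).
The state is a dict: "time_s": time; "q": joint angles; "joint_vel": joint speeds; "joint_torque": joint torques, N m; "position": TCP position; "orientation": TCP orientation; "contact_force": force on the tool from outside, world axes, zero at the start; "torque": the same for the moment, N m; "opening": finger opening in m.
Only numpy, scipy, OpenCV 4.12 (cv2) and the standard library are available. Lean on these libraries where they do the work, as an engineer would, in place of code of your own. Each camera call takes 0.05 s, during which the arm holds its last target.

## Working session

There is one attempt and no reset: what is moved stays moved. The work goes in short steps, Python scripts to look and compute and a tool call to move; the robot and the scene stay as the last step left them, time stands still between calls to the robot, and variables do not carry over. Pictures are saved under pics/ and viewed, and the job is handed in when it is done.

Besides the shell and the picture viewer there is one more tool, called as a command line: name --argument value ..., lists and objects as JSON in quotes. jog_arm: Moves the arm, as the interface text tells. Its arguments: {"type":"object","properties":{"increments":{"type":"array","items":{"type":"array","items":{"type":"array","items":{"type":"number"}}}}},"required":["increments"]}

```bash
ls; mkdir -p pics; python3 - <<'E'
from cell import r, eyes
import cv2
s=r.sense()
for k,v in s.items(): print(k,v)
for n in("side","top"):
    im=eyes.snapshot(n); cv2.imwrite(f"pics/{n}0.png",im[:,:,::-1])
    print(n,eyes.camera_params(n))
E
```

```text
pics
time_s 0.0
q [-1.25987783  0.46942971 -0.04857962  1.53372688  0.02409359  1.14098258
 -0.08230969]
joint_vel [-6.01598209e-04  1.11349886e-03 -4.77227977e-04 -7.80839794e-04
 -1.04075959e-03  4.18427531e-04 -9.15692898e-05]
joint_torque [ 2.29265243e-04 -5.10292482e+01 -4.65466431e-02 -2.37713921e+01
  1.06253353e-02  7.33068591e-03 -1.64027904e-05]
position [0.22478699 0.63583875 0.23025532]
orientation [-5.31167304e-01 -3.09609952e+00  3.05346967e-03]
contact_force [0.11755931 0.82998002 0.15939655]
torque [0.03327811 0.02681481 0.00125256]
opening 0.08526756034000933
side {'mtx': array([[380.50765698,   0.        , 276.29007369],
       [  0.        , 380.50765698, 210.48762523],
       [  0.        ,   0.        ,   1.        ]]), 'k1': -0.02464190323462984, 'extrinsics': array([[ 7.59620673e-01, -6.50365810e-01, -8.64438721e-04,
        -3.61017191e-01],
       [-4.82977774e-01, -5.63222000e-01, -6.70457641e-01,
         4.02688765e-01],
       [ 4.35555856e-01,  5.09710989e-01, -7.41947306e-01,
         8.26456848e-01],
       [ 0.00000000e+00,  0.00000000e+00,  0.00000000e+00,
         1.00000000e+00]])}
top {'mtx': array([[538.65705493,   0.        , 282.94078401],
       [  0.        , 538.65705493, 202.36351939],
       [  0.        ,   0.        ,   1.        ]]), 'k1': -0.03382620267017882, 'extrinsics': array([[ 0.09343171, -0.99561826,  0.00384675,  0.0643379 ],
       [-0.96836884, -0.09177105, -0.23203417,  0.60314158],
       [ 0.23137047,  0.01795428, -0.97270003,  1.39551372],
       [ 0.        ,  0.        ,  0.        ,  1.        ]])}
```

View pics/side0.png

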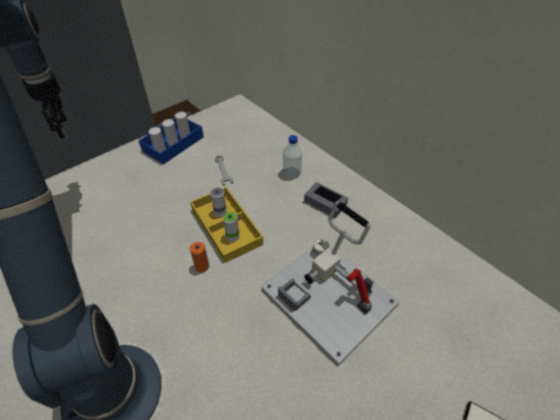

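View pics/top0.png

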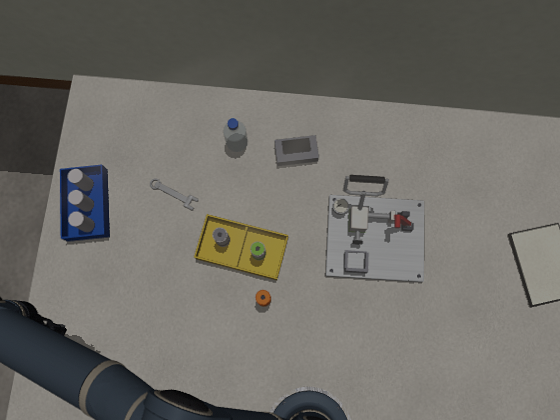

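The side view shows the robot on the left, and the bin with a grey cap at about (218,190) and a green cap at (231,217). An orange look-alike stands at (200,257), and the tester is at (330,290). In the top view the green cap is at (258,250), the grey at (221,236), orange at (263,298), and the tester at (375,238). The white-capped cylinders at the left are in a blue rack and aren't part of the job. Next I'll enlarge crops and measure.

```bash
cat > h.py <<'E'
import numpy as np, cv2
from scipy.optimize import least_squares
from scipy.spatial.transform import Rotation as R
from cell import r, eyes
C={n:eyes.camera_params(n) for n in("side","top")}
def proj(n,P):
    c=C[n];P=np.atleast_2d(P);E=c["extrinsics"];p=P@E[:3,:3].T+E[:3,3]
    s=p[:,:2]/p[:,2:];s=s*(1+c["k1"]*(s**2).sum(1,keepdims=True))
    return s@c["mtx"][:2,:2].T+c["mtx"][:2,2]
def ray(n,px):
    c=C[n];K=c["mtx"];u=(np.array(px)-K[:2,2])/K[0,0];s=u.copy()
    for _ in range(20): s=u/(1+c["k1"]*(s@s))
    E=c["extrinsics"];d=E[:3,:3].T@np.array([*s,1]);o=-E[:3,:3].T@E[:3,3];return o,d/np.linalg.norm(d)
def atz(n,px,z):
    o,d=ray(n,px);return o+d*(z-o[2])/d[2]
def tri(obs):
    # obs: {cam:px}
    A=0;b=0
    for n,px in obs.items():
        o,d=ray(n,px);M=np.eye(3)-np.outer(d,d);A=A+M;b=b+M@o
    return np.linalg.solve(A,b)
def crop(n,im,x0,y0,x1,y1,f,fn):
    cv2.imwrite(fn,cv2.resize(im[y0:y1,x0:x1,::-1],None,fx=f,fy=f,interpolation=cv2.INTER_CUBIC))
E
python3 - <<'E'
from h import *
import os
for n,b in(("side",(180,175,410,365)),("top",(185,165,435,315))):
    im=eyes.snapshot(n); np.save(f"{n}0.npy",im)
    x0,y0,x1,y1=b; f=3.2 if n=="top" else 3
    crop(n,im,*b,f,f"pics/{n}1.png")
for n in("side","top"):
  for t in("cartridge_center","spent_center","bin","tester","pull_bar","catch_knob","lever","pad"):
    for d in eyes.spot_in(n,t)[:3]:
        b=np.array(d["bbox"])*[560,420,560,420]
        print(n,t,round(d["p"],2),np.round(b,1),"c",np.round(b[:2]+b[2:]/2,1))
E
```

```text
side cartridge_center 0.87 [225.7 212.9  14.   25.6] c [232.7 225.7]
side cartridge_center 0.58 [187.4 240.1  22.9  32.8] c [198.8 256.5]
side spent_center 0.85 [212.3 187.2  19.1  29. ] c [221.8 201.7]
side bin 0.63 [194.6 188.1  69.9  73.9] c [229.5 225.1]
side tester 0.88 [263.  201.  136.3 162.9] c [331.1 282.5]
side tester 0.63 [192.7 189.3  70.9  72.8] c [228.1 225.7]
side pull_bar 0.84 [336.3 203.   34.6  22.4] c [353.6 214.2]
side catch_knob 0.91 [344.3 269.5  28.2  36.3] c [358.4 287.7]
side lever 0.83 [330.9 201.1  42.8  93.8] c [352.3 248. ]
side lever 0.46 [191.4 187.9  72.   75.3] c [227.4 225.6]
side lever 0.21 [337.1 201.6  32.5  27.4] c [353.4 215.3]
side pad 0.56 [303.9 275.1   6.5   7. ] c [307.2 278.6]
top cartridge_center 0.72 [255.7 289.1  13.5  14.7] c [262.4 296.4]
top cartridge_center 0.67 [249.8 239.9  15.7  19.5] c [257.7 249.6]
top spent_center 0.54 [211.2 231.2  17.4  15.1] c [219.9 238.8]
top spent_center 0.47 [341.  173.1  69.9  46.6] c [375.9 196.4]
top bin 0.57 [193.2 213.9  91.5  65.9] c [239.  246.9]
top bin 0.22 [222.6 119.2  24.8  31.9] c [235.  135.2]
top tester 0.73 [322.9 170.5 101.3 113.9] c [373.5 227.5]
top tester 0.36 [250.2 241.8  16.7  19.6] c [258.6 251.6]
top pull_bar 0.83 [349.4 175.6  34.6   9.3] c [366.7 180.2]
top catch_knob 0.44 [395.1 214.5  19.   13.7] c [404.6 221.3]
top lever 0.75 [341.8 176.8  68.1  42.2] c [375.9 197.9]
top pad 0.59 [354.3 240.    5.5   7.2] c [357.1 243.6]
```

View pics/side1.png

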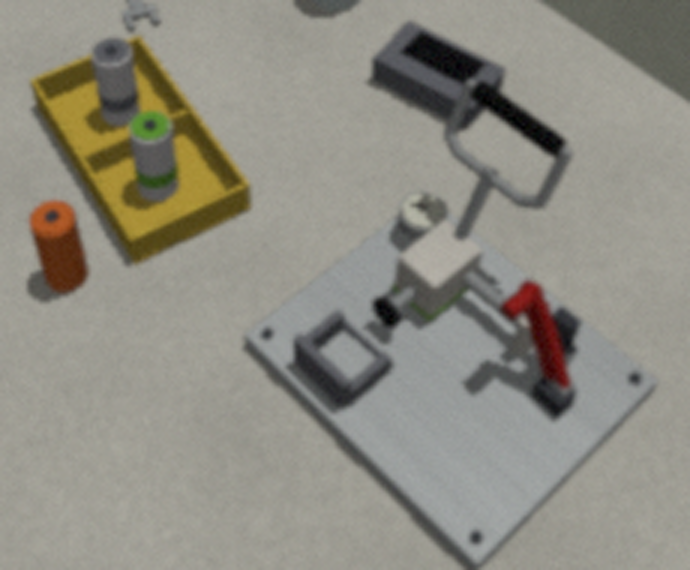

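View pics/top1.png

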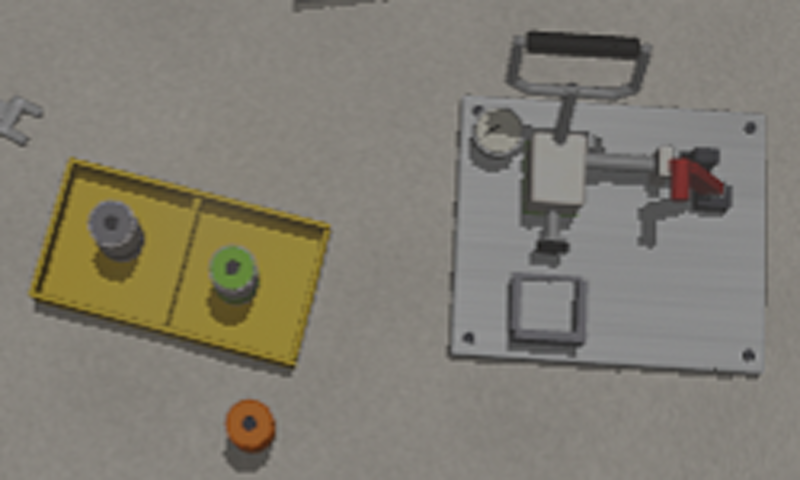

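The candidates for the cartridge are green (top 258,249), orange (263,298), grey (221,237) and the white ones in the rack. Only the one in the right-hand bin compartment has a green disc and band, which the crops confirm. Now I'll fit the poses.

```bash
cat > fit.py <<'E'
from h import *
S=lambda x,y:(180+(x+.5)/3-.5,175+(y+.5)/3-.5)
T=lambda x,y:(185+(x+.5)/3.2-.5,165+(y+.5)/3.2-.5)
g={"side":S(152,125),"top":T(233,267)}
print("green cap tri",tri(g),[atz(n,p,.095) for n,p in g.items()])
g={"side":S(113,49),"top":T(113,222)}
print("grey cap tri",tri(g),[atz(n,p,.095) for n,p in g.items()])
mk=[ # local pt, side, top (crop px)
((.110,.080,.02),None,(461,96)),
((.110,-.190,.02),(655,383),(766,113)),
((-.120,-.190,.02),(476,557),(762,371)),
((-.120,.080,.02),(246,340),(450,352)),
# nest pts: inner floor centre ; fence/cheek
((-.031,0,.05),(383,312),(553,247)),
((.05-.155*np.sin(-.4)*1,0,.05+.155*np.cos(.4)),(520,117),(583,44)),
]
def L2W(p,P):
    c,s=np.cos(p[2]),np.sin(p[2]);P=np.atleast_2d(P)
    return np.c_[p[0]+c*P[:,0]-s*P[:,1],p[1]+s*P[:,0]+c*P[:,1],P[:,2]]
obs=[]
for P,s,t in mk:
    if s: obs.append(("side",P,S(*s)))
    if t: obs.append(("top",P,T(*t)))
f=lambda p:np.concatenate([(proj(n,L2W(p,P))[0]-px)*(1 if n=="top" else 1) for n,P,px in obs])
if __name__=="__main__":
    q=least_squares(f,[.5,-.2,0],loss="soft_l1").x
    print(q);
    for o,e in zip(obs,f(q).reshape(-1,2)): print(o[0],o[1],np.round(e,2))
    print("nest",L2W(q,(-.075,0,.02)),"bar",L2W(q,mk[5][0]))
    np.save("tester.npy",q)
    for n,sc,off in(("side",3,(180,175)),("top",3.2,(185,165))):
        im=cv2.imread(f"pics/{n}1.png")
        def dr(P,col):
            for u in proj(n,L2W(q,P)):
                u=((u+.5-off)*sc-.5).astype(int);cv2.circle(im,tuple(map(int,u)),3,col,-1)
        a=.024
        dr([(-.075+i*a,j*a,.045) for i in(1,-1) for j in(1,-1)],(0,0,255))
        dr([(-.075,0,.02)],(0,255,0))
        for ang in(0,.15):
            b=-.5+ang;dr([(.034-x,-.14-.1*np.sin(b),.035+.1*np.cos(b)) for x in(0,.034)],(255,255,0))
        dr([(.05+.155*np.sin(.4),y,.05+.155*np.cos(.4)) for y in(-.044,0,.044)],(255,0,255))
        dr([(-.12,.08,.02),(.11,.08,.02),(.11,-.19,.02),(-.12,-.19,.02)],(255,0,0))
        cv2.imwrite(f"pics/{n}2.png",im)
E
python3 fit.py
```

```text
green cap tri [0.45917381 0.17494322 0.09891643] [array([0.46108351, 0.17791194, 0.095     ]), array([0.45959199, 0.17523156, 0.095     ])]
grey cap tri [0.48657867 0.27665391 0.10193797] [array([0.49022231, 0.28284068, 0.095     ]), array([0.48745322, 0.27766822, 0.095     ])]
[ 0.53670462 -0.08759843  0.02399508]
top (0.11, 0.08, 0.02) [-0.01 -1.26]
side (0.11, -0.19, 0.02) [ 2.25 -0.76]
top (0.11, -0.19, 0.02) [-0.2  -0.04]
side (-0.12, -0.19, 0.02) [0.78 2.92]
top (-0.12, -0.19, 0.02) [0.21 0.86]
side (-0.12, 0.08, 0.02) [-0.44 -2.47]
top (-0.12, 0.08, 0.02) [-0.79  0.03]
side (-0.031, 0, 0.05) [0.7  0.66]
top (-0.031, 0, 0.05) [-1.01  0.98]
side (np.float64(0.11035984305784083), 0, np.float64(0.19276445407044718)) [-0.2   0.45]
top (np.float64(0.11035984305784083), 0, np.float64(0.19276445407044718)) [-0.52  0.01]
nest [[ 0.46172621 -0.08939789  0.02      ]] bar [[ 0.64703269 -0.08495059  0.19276445]]
```

View pics/side2.png

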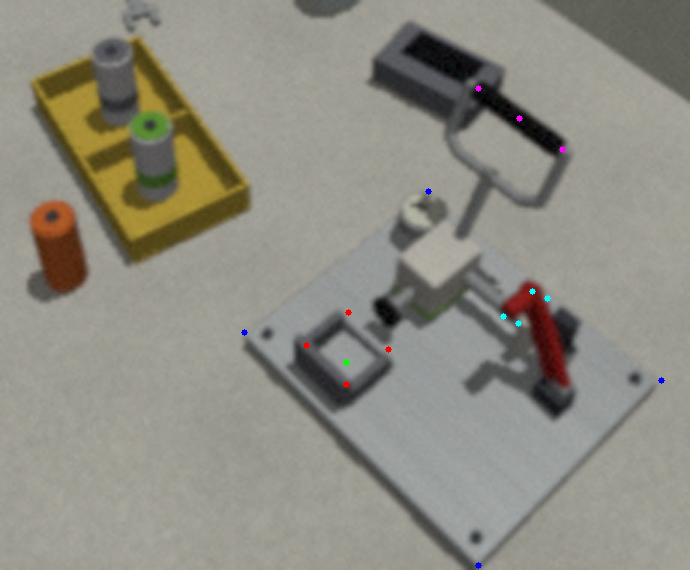

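View pics/top2.png

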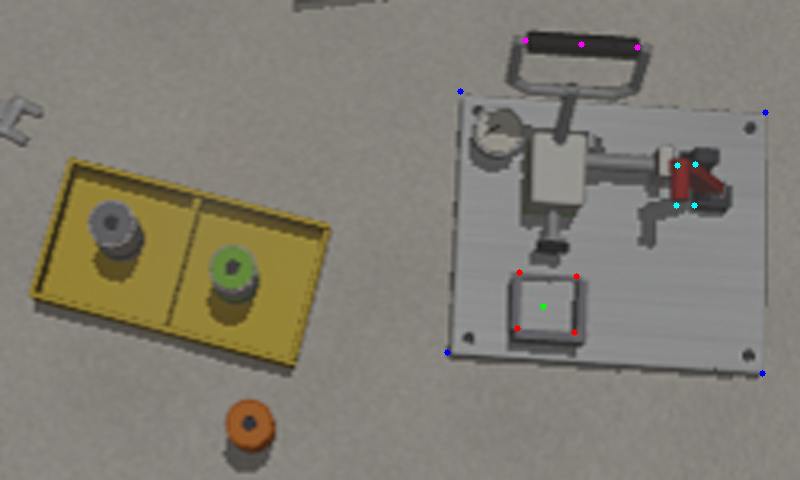

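```bash
python3 - <<'E'
from h import *
from fit import L2W
q=np.load("tester.npy")
out=[]
for n,b in(("side",(270,260,320,320)),("top",(336,235,376,283))):
    im=np.load(f"{n}0.npy");x0,y0,x1,y1=b;f=7.5 if n=="side" else 9.5
    c=cv2.resize(im[y0:y1,x0:x1,::-1],None,fx=f,fy=f,interpolation=cv2.INTER_CUBIC)
    a=.024
    def ln(P,col):
        u=((proj(n,L2W(q,P))+.5-(x0,y0))*f-.5).astype(np.int32);cv2.polylines(c,[u.reshape(-1,1,2)],False,col,1)
    X0,X1=-.099,-.051
    ln([(X0,-a,.06),(X0,a,.06)],(0,0,255));ln([(X0,a,.045),(X1,a,.045)],(0,255,255));ln([(X0,-a,.045),(X1,-a,.045)],(0,255,255));ln([(X1,-a,.026),(X1,a,.026)],(255,0,0))
    ln([(X0,-a,.02),(X1,-a,.02),(X1,a,.02),(X0,a,.02),(X0,-a,.02)],(0,255,0))
    out.append(c)
h=max(o.shape[0] for o in out)
out=[cv2.copyMakeBorder(o,0,h-o.shape[0],0,0,0) for o in out]
cv2.imwrite("pics/nest3.png",np.hstack(out));print(np.hstack(out).shape)
E
```

```text
green cap tri [0.45917381 0.17494322 0.09891643] [array([0.46108351, 0.17791194, 0.095     ]), array([0.45959199, 0.17523156, 0.095     ])]
grey cap tri [0.48657867 0.27665391 0.10193797] [array([0.49022231, 0.28284068, 0.095     ]), array([0.48745322, 0.27766822, 0.095     ])]
(456, 755, 3)
```

View pics/nest3.png

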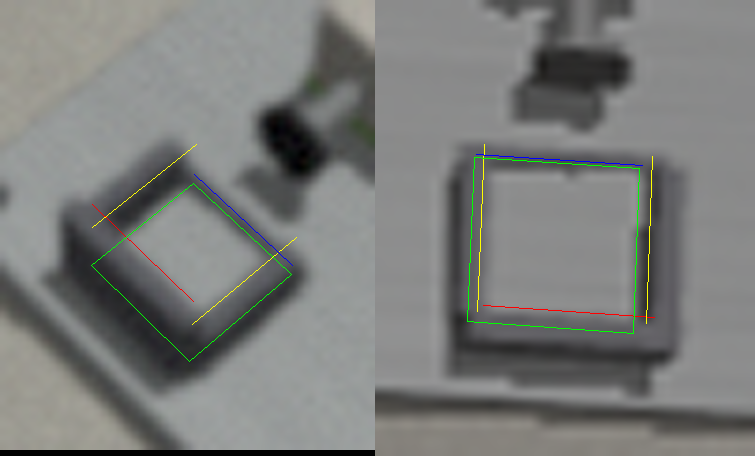

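```bash
python3 - <<'E'
from fit import *
g={"side":S(152,125),"top":T(233,267)}; gr={"side":S(113,49),"top":T(113,222)}
oo=obs+[("top",(-.051,0,.02),(336+565/9.5,235+171/9.5)),("top",(-.099,0,.06),(336+565/9.5,235+311/9.5))]
def F(p):
    e=[]
    for n,P,px in oo: e.append(proj(n,L2W(p[:3],P))[0]+(p[3:5] if n=="side" else 0)-px)
    for k,c in((5,g),(7,gr)):
        for n,px in c.items(): e.append(proj(n,[*p[k:k+2],.095])[0]+(p[3:5] if n=="side" else 0)-px)
    return np.concatenate(e)
s=least_squares(F,[.53,-.09,.02,0,0,.46,.175,.487,.277],loss="soft_l1")
print(np.round(s.x,4));print(np.round(s.fun.reshape(-1,2),1).tolist() if 0 else np.round(F(s.x).reshape(-1,2),1).tolist())
np.save("fit.npy",s.x);np.save("tester.npy",s.x[:3])
print("nest",L2W(s.x[:3],(-.075,0,.02)))
# blobs: orange
o={"side":S(53,215),"top":T(250,424)};print("orange",atz("top",o["top"],.09))
for n in C: E=C[n]["extrinsics"];print(n,-E[:3,:3].T@E[:3,3])
print(R.from_rotvec(r.sense()["orientation"]).as_matrix())
E
```

```text
green cap tri [0.45917381 0.17494322 0.09891643] [array([0.46108351, 0.17791194, 0.095     ]), array([0.45959199, 0.17523156, 0.095     ])]
grey cap tri [0.48657867 0.27665391 0.10193797] [array([0.49022231, 0.28284068, 0.095     ]), array([0.48745322, 0.27766822, 0.095     ])]
[ 0.5363 -0.0895  0.0285 -0.8181 -0.8373  0.4603  0.1747  0.4885  0.2777]
[[0.5, -0.9], [2.0, -1.3], [0.3, -0.1], [0.9, 2.8], [1.1, 0.8], [-0.9, -2.5], [0.1, 0.4], [0.3, 0.5], [-0.3, 1.2], [-0.7, 0.0], [0.0, 0.2], [-40.0, -1.1], [-38.6, -0.1], [-0.4, -0.0], [0.2, -0.2], [-0.3, 0.4], [0.0, -0.4]]
nest [[ 0.46128858 -0.09168246  0.02      ]]
orange [0.3346656  0.14861002 0.09      ]
side [ 0.10875773 -0.4292442   0.88286111]
top [0.25517164 0.09435148 1.4971182 ]
[[-9.42837267e-01  3.33253490e-01 -1.20889960e-05]
 [ 3.33253487e-01  9.42837264e-01  8.71357767e-05]
 [ 4.04362576e-05  7.81261575e-05 -9.99999996e-01]]
```

```bash
python3 - <<'E'
from fit import *
g={"side":S(152,125),"top":T(233,267)}; gr={"side":S(113,49),"top":T(113,222)}
oo=obs+[("top",(-.051,0,.02),(336+190/9.5-.5,235+171/9.5-.5)),("top",(-.099,0,.06),(336+190/9.5-.5,235+311/9.5-.5))]
def F(p):
    e=[]
    for n,P,px in oo: e.append((proj(n,L2W(p[:3],P))[0]+(p[3:5] if n=="side" else 0)-px)*(.5 if n=="side" else 1))
    for k,c in((5,g),(7,gr)):
        for n,px in c.items(): e.append(proj(n,[*p[k:k+2],.095])[0]+(p[3:5] if n=="side" else 0)-px)
    return np.concatenate(e)
s=least_squares(F,[.53,-.09,.02,0,0,.46,.175,.487,.277],loss="soft_l1")
print(np.round(s.x,4));print(np.round(F(s.x).reshape(-1,2),1).tolist())
np.save("fit.npy",s.x);np.save("tester.npy",s.x[:3])
print("nest",L2W(s.x[:3],(-.075,0,.02)))
st=r.sense();p0=st["position"];Rm=R.from_rotvec(st["orientation"]).as_matrix()
print(np.round(Rm.T@(np.array([s.x[5],s.x[6],.2])-p0)*100,2))
E
```

```text
green cap tri [0.45917381 0.17494322 0.09891643] [array([0.46108351, 0.17791194, 0.095     ]), array([0.45959199, 0.17523156, 0.095     ])]
grey cap tri [0.48657867 0.27665391 0.10193797] [array([0.49022231, 0.28284068, 0.095     ]), array([0.48745322, 0.27766822, 0.095     ])]
[ 0.5366 -0.0885  0.0263 -0.5096 -0.8236  0.46    0.1749  0.4882  0.278 ]
[[0.2, -1.1], [1.0, -0.7], [0.0, -0.1], [0.4, 1.2], [0.6, 0.8], [-0.4, -1.5], [-0.4, 0.2], [0.2, 0.0], [-0.7, 1.0], [-0.3, -0.1], [-0.3, 0.1], [-0.4, -0.7], [0.9, 0.2], [-0.2, -0.0], [0.1, -0.1], [-0.1, 0.4], [-0.1, -0.3]]
nest [[ 0.46163925 -0.09045214  0.02      ]]
[-37.54 -35.68   3.13]
```

jog_arm --increments '[[[1, -9, -9, 0, 0, 0, -0.1], [1, -18, -18, 0, 0, 0, -0.2], [1, -22, -22, 0, 0, 0, -0.3], [1, -26, -26, 0, 0, 0, -0.366], [1, -29, -28, 0, 0, 0, -0.366], [1, -32, -31, 0, 0, 0, -0.366], [1, -35, -33.5, 0, 0, 0, -0.366], [1, -37.5, -35.7, 0, 0, 0, -0.366], [1, -37.5, -35.7, 0, 0, 0, -0.366], [1, -37.5, -35.7, 0, 0, 0, -0.366]]]'

```text
time_s: 2.0
position: [0.4518, 0.1888, 0.2318]
orientation: [-0.041, 3.14, 0.001]
contact_force: [1.6, 0.9, -0.4]
opening: 0.0852
```

```bash
cat >> h.py <<'E'
def to(x,y,z=None):
    st=r.sense();p0=np.array(st["position"]);Rm=R.from_rotvec(st["orientation"]).as_matrix()
    if z is None:z=p0[2]
    print("at",np.round(p0,4),"shift cm",np.round(Rm.T@(np.array([x,y,z])-p0)*100,2),"rot",np.round(st["orientation"],3))
    print(np.round(Rm,3).tolist())
def shot(n,b,f,fn):
    im=eyes.snapshot(n);crop(n,im,*b,f,fn);return im
E
python3 - <<'E'
from h import *
to(.46,.175,.2318)
a=shot("top",(180,180,380,330),2.6,"pics/a.png");b=shot("side",(150,150,290,290),2.6,"pics/b.png")
A=cv2.imread("pics/a.png");B=cv2.imread("pics/b.png");h=min(A.shape[0],B.shape[0])
cv2.imwrite("pics/g4.png",np.hstack([A[:h,:430],B[:h]]))
to(.46,.175,.2318)
E
```

```text
at [0.4518 0.1888 0.2318] shift cm [-0.78 -1.4  -0.  ] rot [-4.10e-02  3.14e+00  1.00e-03]
[[-1.0, -0.026, 0.001], [-0.026, 1.0, 0.001], [-0.001, 0.001, -1.0]]
at [0.4543 0.1833 0.2318] shift cm [-0.55 -0.84 -0.  ] rot [-0.021  3.139 -0.004]
[[-1.0, -0.013, 0.002], [-0.013, 1.0, -0.002], [-0.002, -0.002, -1.0]]
```

View pics/g4.png

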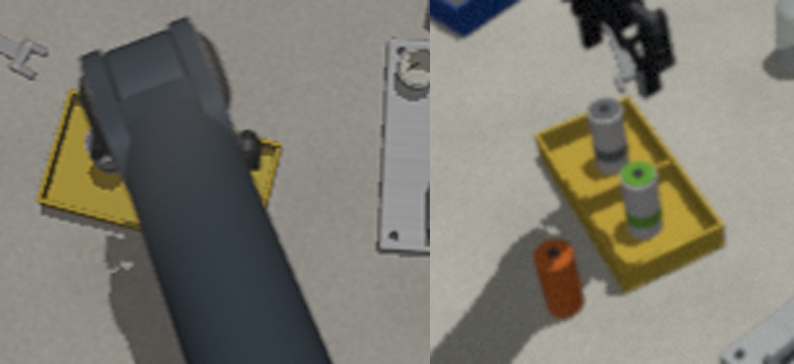

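The side view shows the open gripper above and slightly behind the green cartridge (crop 640,175), still settling. In the top view the arm hides the cartridge. I'll let it settle and descend partway.

jog_arm --increments '[[[1, 0, 0, 2, 0, 0, 0], [1, 0, 0, 4, 0, 0, 0], [1, 0, 0, 6, 0, 0, 0], [1, 0, 0, 8, 0, 0, 0], [1, 0, 0, 8, 0, 0, 0], [1, 0, 0, 8, 0, 0, 0]]]'

```text
time_s: 2.7
position: [0.4512, 0.191, 0.1516]
orientation: [0.042, -3.141, -0.0]
contact_force: [-0.3, -0.5, -0.4]
opening: 0.0855
```

```bash
python3 - <<'E'
from h import *
to(.46,.175,.055)
shot("side",(180,130,300,270),4,"pics/s5.png")
to(.46,.175,.055)
E
```

```text
at [0.4512 0.191  0.1516] shift cm [-0.84 -1.63  9.66] rot [ 0.042 -3.141 -0.   ]
[[-1.0, -0.027, -0.0], [-0.027, 1.0, 0.0], [0.0, 0.0, -1.0]]
at [0.4516 0.1912 0.1522] shift cm [-0.78 -1.65  9.72] rot [-4.20e-02  3.14e+00  1.00e-03]
[[-1.0, -0.027, 0.001], [-0.027, 1.0, 0.001], [-0.001, 0.001, -1.0]]
```

View pics/s5.png

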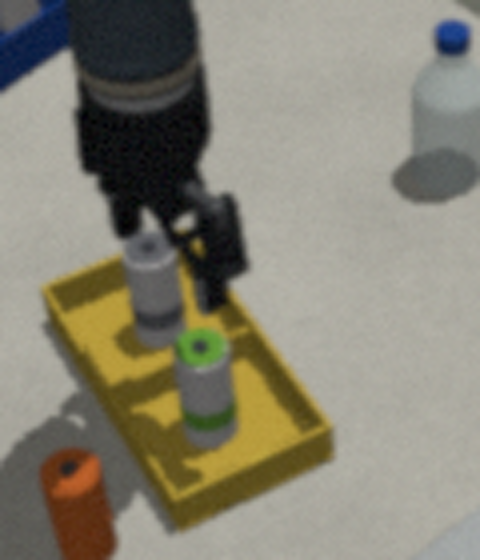

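The fingers straddle a point behind the green cap (crop 203,345), nearer the grey one. The pose confirms the offset: the arm is commanded 16 mm short in y. I'll correct that while still above, after checking the finger projection.

```bash
python3 - <<'E'
from h import *
print(((proj("side",[[.4515,.191-.045,.165],[.4515,.191+.045,.165],[.46,.175,.095]])-(180,130))*4).round())
E
```

```text
[[209. 309.]
 [129. 234.]
 [203. 349.]]
```

jog_arm --increments '[[[1, -0.4, -0.8, 0, 0, 0, 0], [1, -0.8, -1.6, 0, 0, 0, 0], [1, -0.8, -1.6, 0, 0, 0, 0], [1, -0.8, -1.6, 0, 0, 0, 0]]]'

```text
time_s: 3.15
position: [0.4599, 0.1744, 0.1516]
orientation: [-0.039, 3.141, 0.001]
contact_force: [-0.2, 0.4, 0.9]
opening: 0.0854
```

```bash
python3 - <<'E'
from h import *
shot("side",(180,130,300,270),4,"pics/s6.png")
to(.46,.175,.055)
p=np.array(r.sense()["position"])
print(((proj("side",[p+[0,-.047,.013],p+[0,.047,.013],[.46,.175,.095]])-(180,130))*4).round())
E
```

```text
at [0.4597 0.1747 0.1515] shift cm [-0.03  0.02  9.65] rot [-4.000e-02  3.141e+00  1.000e-03]
[[-1.0, -0.026, 0.0], [-0.026, 1.0, 0.0], [-0.0, 0.0, -1.0]]
[[236. 320.]
 [152. 241.]
 [203. 349.]]
```

View pics/s6.png

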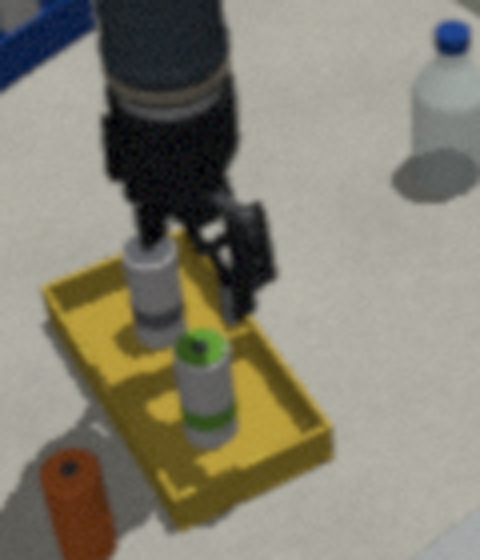

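Finger tips are at crop (237,320) and (150,245), which agrees with projection, and they straddle the green cartridge symmetrically. I'll descend in two steps.

jog_arm --increments '[[[1, 0, 0, 2, 0, 0, 0], [1, 0, 0, 4, 0, 0, 0], [1, 0, 0, 6, 0, 0, 0], [1, 0, 0, 7, 0, 0, 0], [1, 0, 0, 8, 0, 0, 0], [1, 0, 0, 9, 0, 0, 0], [1, 0, 0, 9.6, 0, 0, 0], [1, 0, 0, 9.6, 0, 0, 0], [1, 0, 0, 9.6, 0, 0, 0]]]'

```text
time_s: 4.1
position: [0.4598, 0.1749, 0.0555]
orientation: [-0.041, 3.141, 0.0]
contact_force: [0.4, 0.3, 0.1]
opening: 0.0856
```

```bash
python3 - <<'E'
from h import *
shot("side",(180,130,300,270),4,"pics/s7.png")
to(.46,.175,.055)
E
```

```text
at [0.4599 0.175  0.0557] shift cm [-0.01 -0.    0.07] rot [-4.100e-02  3.141e+00  1.000e-03]
[[-1.0, -0.026, 0.001], [-0.026, 1.0, 0.0], [-0.001, 0.0, -1.0]]
```

View pics/s7.png

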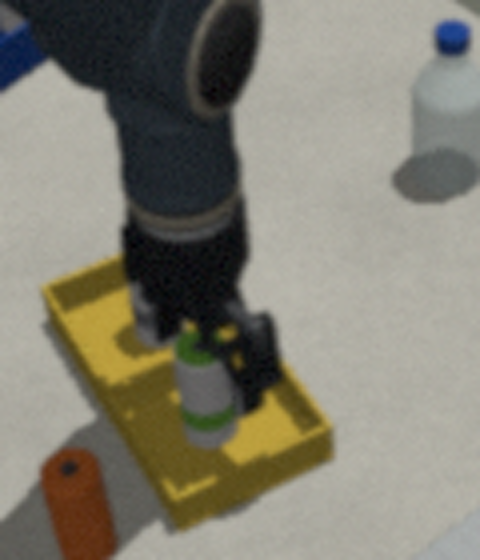

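The green cartridge stands between the fingers (right finger at crop 255,390), and the contact force is nil. I'll close.

jog_arm --increments '[[[0.7, 0, 0, 0, 0, 0, 0], [0.45, 0, 0, 0, 0, 0, 0], [0.3, 0, 0, 0, 0, 0, 0], [0, 0, 0, 0, 0, 0, 0], [0, 0, 0, 0, 0, 0, 0], [0, 0, 0, 0, 0, 0, 0], [0, 0, 0, 0, 0, 0, 0], [0, 0, 0, 0, 0, 0, 0]]]'

```text
time_s: 4.95
position: [0.4598, 0.1753, 0.0558]
orientation: [-0.042, 3.141, 0.001]
contact_force: [-0.8, 0.7, 5.3]
opening: 0.0391
```

```bash
python3 - <<'E'
from h import *
shot("side",(180,130,300,270),4,"pics/s8.png")
to(.46,.175,.055)
E
```

```text
at [0.4598 0.1752 0.0558] shift cm [-0.02 -0.02  0.08] rot [-4.100e-02  3.141e+00  1.000e-03]
[[-1.0, -0.026, 0.001], [-0.026, 1.0, 0.001], [-0.001, 0.001, -1.0]]
```

View pics/s8.png

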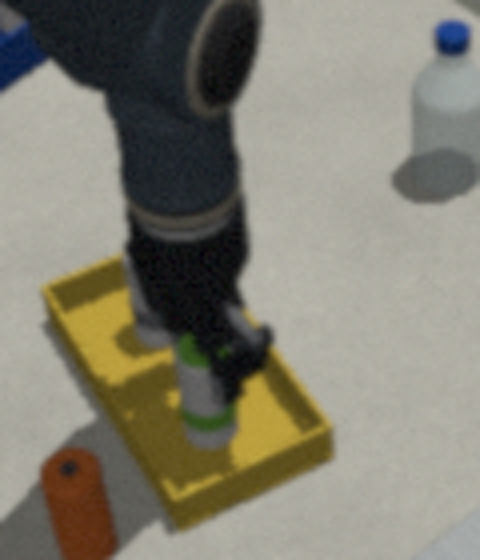

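The grip holds at 39 mm opening, matching the 40 mm cartridge. Lifting.

jog_arm --increments '[[[0, 0, 0, -1, 0, 0, 0], [0, 0, 0, -3, 0, 0, 0], [0, 0, 0, -6, 0, 0, 0], [0, 0, 0, -9, 0, 0, 0], [0, 0, 0, -11, 0, 0, 0], [0, 0, 0, -12, 0, 0, 0], [0, 0, 0, -12, 0, 0, 0]]]'

```text
time_s: 5.7
position: [0.46, 0.1749, 0.1763]
orientation: [-0.041, 3.139, 0.002]
contact_force: [0.7, -0.4, -2.5]
opening: 0.0387
```

```bash
python3 - <<'E'
from h import *
to(.4616,-.0905)
E
```

```text
at [0.46   0.1749 0.1763] shift cm [  0.53 -26.53  -0.03] rot [-4.100e-02  3.139e+00  2.000e-03]
[[-1.0, -0.026, 0.002], [-0.026, 1.0, 0.001], [-0.002, 0.001, -1.0]]
```

jog_arm --increments '[[[0, 0, -1.5, 0, 0, 0, 0], [0, 0.1, -4.5, 0, 0, 0, 0], [0, 0.2, -8, 0, 0, 0, 0], [0, 0.2, -12, 0, 0, 0, 0], [0, 0.3, -16, 0, 0, 0, 0], [0, 0.4, -20, 0, 0, 0, 0], [0, 0.5, -23, 0, 0, 0, 0], [0, 0.5, -25.5, 0, 0, 0, 0], [0, 0.5, -26.5, 0, 0, 0, 0], [0, 0.5, -26.5, 0, 0, 0, 0]]]'

```text
time_s: 6.7
position: [0.4603, -0.0919, 0.1743]
orientation: [0.035, -3.139, 0.0]
contact_force: [-0.2, 0.2, -2.3]
opening: 0.0386
```

```bash
python3 - <<'E'
from h import *
to(.4616,-.0905,.09)
im=shot("side",(240,170,400,340),3.5,"pics/s9.png")
im=shot("top",(300,150,440,300),3.8,"pics/t9.png")
to(.4616,-.0905,.09)
E
```

```text
at [ 0.4603 -0.0919  0.1743] shift cm [-0.15  0.13  8.43] rot [ 0.035 -3.139  0.   ]
[[-1.0, -0.023, -0.002], [-0.023, 1.0, -0.0], [0.002, -0.0, -1.0]]
at [ 0.461  -0.0892  0.1746] shift cm [-0.07 -0.14  8.46] rot [ 4.30e-02 -3.14e+00 -1.00e-03]
[[-1.0, -0.027, -0.002], [-0.027, 1.0, 0.001], [0.002, 0.001, -1.0]]
```

View pics/s9.png

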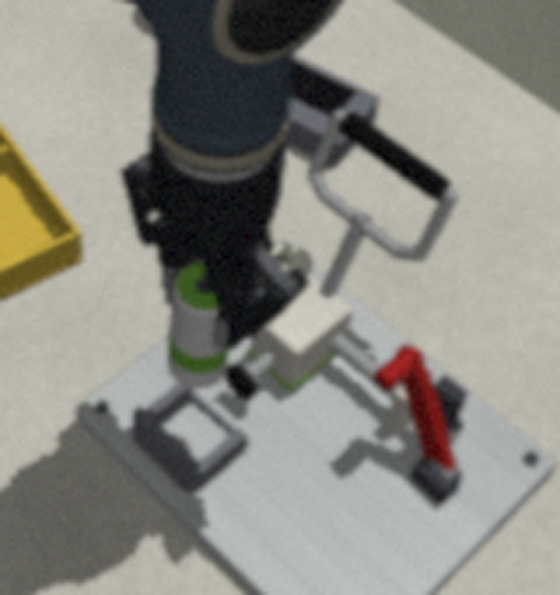

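View pics/t9.png

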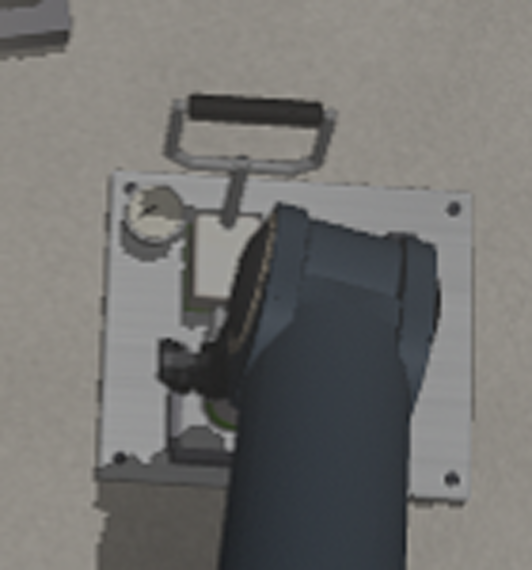

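```bash
python3 - <<'E'
from h import *
from fit import L2W
q=np.load("tester.npy");b=np.load("fit.npy")[3:5]
im=eyes.snapshot("side");p=np.array(r.sense()["position"]);print(p)
x0,y0,x1,y1=265,225,325,315;f=6.5
c=cv2.resize(im[y0:y1,x0:x1,::-1],None,fx=f,fy=f,interpolation=cv2.INTER_CUBIC);d=c.copy()
def ln(P,col,cl=False):
    u=((proj("side",P)+b+.5-(x0,y0))*f-.5).astype(np.int32);cv2.polylines(d,[u.reshape(-1,1,2)],cl,col,1)
t=np.linspace(0,6.28,40)
for z in(-.0507,.0393): ln(np.c_[p[0]+.02*np.cos(t),p[1]+.02*np.sin(t),p[2]+z+0*t],(255,0,255))
a=.024;X0,X1=-.099,-.051
ln(L2W(q,[(X0,-a,.06),(X0,a,.06)]),(0,0,255));ln(L2W(q,[(X0,a,.045),(X1,a,.045)]),(0,255,255));ln(L2W(q,[(X0,-a,.045),(X1,-a,.045)]),(0,255,255));ln(L2W(q,[(X1,-a,.026),(X1,a,.026)]),(255,0,0))
ln(L2W(q,[(X0,-a,.02),(X1,-a,.02),(X1,a,.02),(X0,a,.02)]),(0,255,0),True)
cv2.imwrite("pics/s10.png",np.hstack([c,d]))
E
```

```text
green cap tri [0.45917381 0.17494322 0.09891643] [array([0.46108351, 0.17791194, 0.095     ]), array([0.45959199, 0.17523156, 0.095     ])]
grey cap tri [0.48657867 0.27665391 0.10193797] [array([0.49022231, 0.28284068, 0.095     ]), array([0.48745322, 0.27766822, 0.095     ])]
[ 0.46116913 -0.08875101  0.17474356]
```

View pics/s10.png

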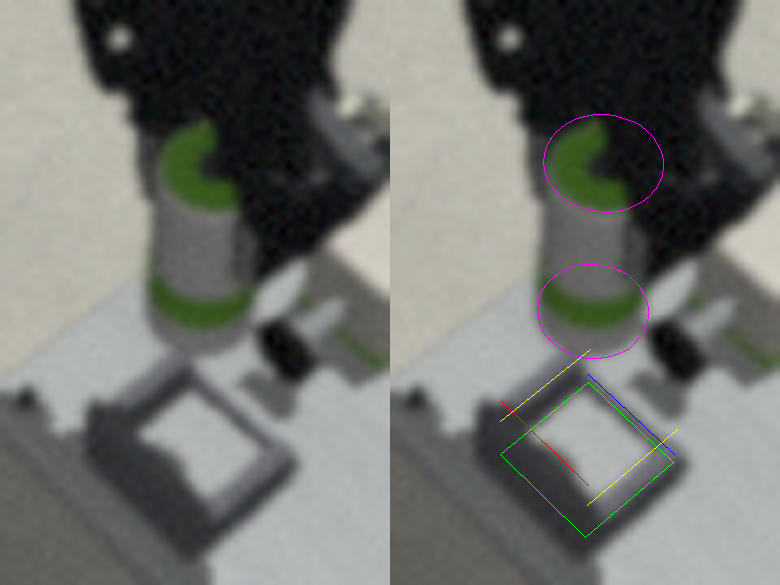

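The cartridge hangs upright. Its bottom centre is at crop (200,325) and the nest pocket centre is at about (205,450). The projected pocket agrees in y, and in x the sill suggests 1–2 mm towards −x. I'll nudge −2.5 mm in y and lower to just above the fence.

jog_arm --increments '[[[0, 0, -0.25, 1, 0, 0, 0], [0, 0, -0.25, 2.5, 0, 0, 0], [0, 0, -0.25, 4, 0, 0, 0], [0, 0, -0.25, 5.5, 0, 0, 0], [0, 0, -0.25, 5.8, 0, 0, 0], [0, 0, -0.25, 5.8, 0, 0, 0], [0, 0, -0.25, 5.8, 0, 0, 0]]]'

```text
time_s: 7.55
position: [0.462, -0.0925, 0.1176]
orientation: [-0.042, 3.14, 0.0]
contact_force: [0.2, -0.3, -1.8]
opening: 0.0384
```

```bash
python3 - <<'E'
from h import *
im=eyes.snapshot("side");c=cv2.resize(im[235:315,255:335,::-1],None,fx=6.5,fy=6.5,interpolation=cv2.INTER_CUBIC);cv2.imwrite("pics/s11.png",c)
to(.461,-.0915,.0715)
E
```

```text
at [ 0.4621 -0.0926  0.1178] shift cm [0.11 0.11 4.63] rot [-0.042  3.14   0.   ]
[[-1.0, -0.027, 0.001], [-0.027, 1.0, 0.0], [-0.001, 0.0, -1.0]]
```

View pics/s11.png

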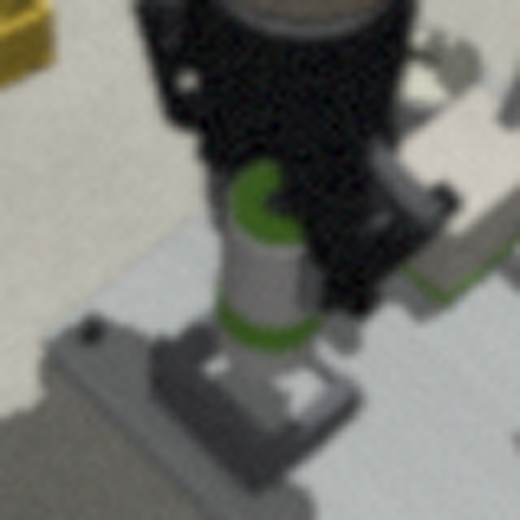

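The cartridge bottom is above the pocket (crop 265,365), with light floor visible on both sides. I'll correct by 1 mm and descend most of the way, watching the force.

jog_arm --increments '[[[0, 0.1, 0.1, 0.5, 0, 0, 0], [0, 0.1, 0.1, 1, 0, 0, 0], [0, 0.1, 0.1, 1.5, 0, 0, 0], [0, 0.1, 0.1, 2, 0, 0, 0], [0, 0.1, 0.1, 2.5, 0, 0, 0], [0, 0.1, 0.1, 3, 0, 0, 0], [0, 0.1, 0.1, 3.4, 0, 0, 0], [0, 0.1, 0.1, 3.4, 0, 0, 0]]]'

```text
time_s: 8.4
position: [0.4601, -0.0917, 0.0826]
orientation: [0.041, -3.14, -0.0]
contact_force: [0.8, -0.7, -1.9]
opening: 0.0387
```

jog_arm --increments '[[[0, -0.1, 0, 0.3, 0, 0, 0], [0, -0.1, 0, 0.6, 0, 0, 0], [0, -0.1, 0, 0.8, 0, 0, 0], [0, -0.1, 0, 1, 0, 0, 0], [0, -0.1, 0, 1.1, 0, 0, 0], [0, -0.1, 0, 1.1, 0, 0, 0]]]'

```text
time_s: 9.0
position: [0.4614, -0.0917, 0.0721]
orientation: [0.041, -3.141, -0.0]
contact_force: [0.1, -0.7, -0.7]
opening: 0.039
```

```bash
python3 - <<'E'
from h import *
im=eyes.snapshot("side");c=cv2.resize(im[235:315,255:335,::-1],None,fx=6.5,fy=6.5,interpolation=cv2.INTER_CUBIC);cv2.imwrite("pics/s12.png",c)
to(.461,-.0915,.0705);print(r.sense()["contact_force"])
E
```

```text
at [ 0.4615 -0.0917  0.0722] shift cm [0.05 0.02 0.17] rot [ 0.041 -3.141 -0.   ]
[[-1.0, -0.026, -0.0], [-0.026, 1.0, 0.0], [0.0, 0.0, -1.0]]
[ 0.16731254 -0.20703872 -2.36948657]
```

View pics/s12.png

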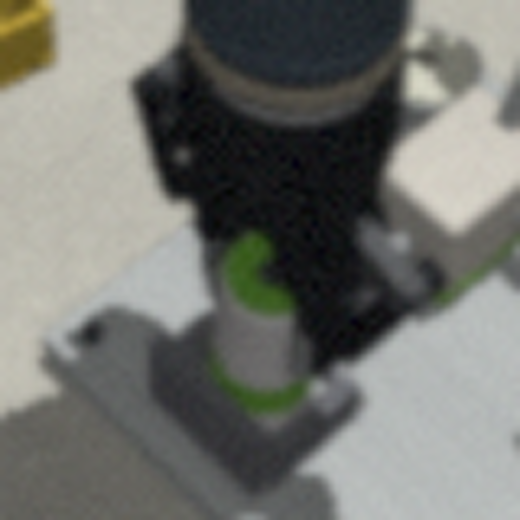

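The cartridge sits inside the pocket with its band at crop (262,395), and there is no side force. About 1.5 mm remains, so I'll lower until the floor takes the load.

jog_arm --increments '[[[0, 0, 0, 0.1, 0, 0, 0], [0, 0, 0, 0.2, 0, 0, 0], [0, 0, 0, 0.2, 0, 0, 0]]]'

```text
time_s: 9.35
position: [0.4618, -0.0917, 0.0708]
orientation: [-0.041, 3.141, 0.0]
contact_force: [-0.8, -0.7, 3.6]
opening: 0.0389
```

The force turned from −2 to +3.6 N, so it is on the floor. Releasing.

jog_arm --increments '[[[0.5, 0, 0, 0, 0, 0, 0], [0.6, 0, 0, 0, 0, 0, 0], [0.8, 0, 0, 0, 0, 0, 0], [1, 0, 0, 0, 0, 0, 0], [1, 0, 0, 0, 0, 0, 0], [1, 0, 0, 0, 0, 0, 0], [1, 0, 0, 0, 0, 0, 0]]]'

```text
time_s: 10.05
position: [0.4615, -0.0917, 0.0702]
orientation: [0.041, -3.141, -0.0]
contact_force: [0.0, 0.5, -0.0]
opening: 0.0854
```

jog_arm --increments '[[[1, 0, 0, -1, 0, 0, 0], [1, 0, 0, -3, 0, 0, 0], [1, 0, 0, -5, 0, 0, 0], [1, 0, 0, -8, 0, 0, 0], [1, 0, 0, -11, 0, 0, 0], [1, 0, 0, -13, 0, 0, 0], [1, 0, 0, -14, 0, 0, 0], [1, 0, 0, -14, 0, 0, 0]]]'

```text
time_s: 10.85
position: [0.4622, -0.0918, 0.2117]
orientation: [-0.041, 3.138, 0.0]
contact_force: [0.4, -0.3, -1.4]
opening: 0.0851
```

```bash
python3 - <<'E'
from h import *
im=eyes.snapshot("side");c=cv2.resize(im[180:340,255:405,::-1],None,fx=3.7,fy=3.7,interpolation=cv2.INTER_CUBIC);cv2.imwrite("pics/s13.png",c)
to(.461,-.0915)
E
```

```text
at [ 0.4614 -0.0916  0.2105] shift cm [ 0.04  0.01 -0.  ] rot [-0.041  3.141  0.   ]
[[-1.0, -0.026, 0.001], [-0.026, 1.0, 0.0], [-0.001, 0.0, -1.0]]
```

View pics/s13.png

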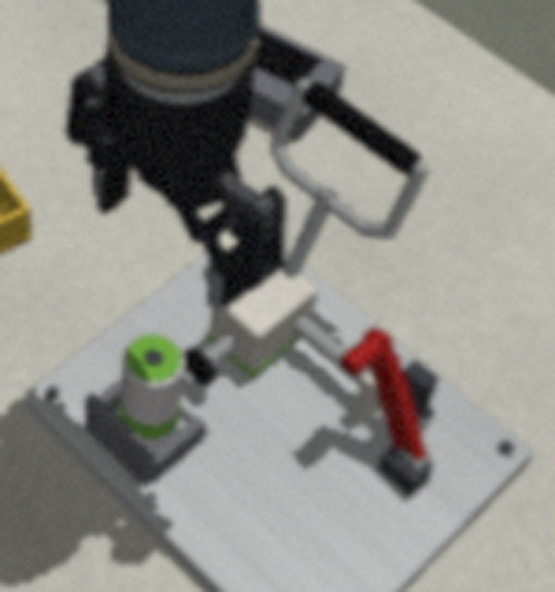

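The green cartridge stands upright in the nest, released (cap at crop 152,358). The red knob is still on the stub side at about (365,350). Next I'll shut the fingers and move to the knob's +y side.

jog_arm --increments '[[[0, -1, -1, 0, 0, 0, 0], [0, -3, -2, 0, 0, 0, 0], [0, -5, -3.5, 0, 0, 0, 0], [0, -7, -5, 0, 0, 0, 0], [0, -8.3, -5.6, 0, 0, 0, 0], [0, -8.3, -5.6, 0, 0, 0, 0], [0, -8.3, -5.6, 2, 0, 0, 0], [0, -8.3, -5.6, 4, 0, 0, 0], [0, -8.3, -5.6, 6, 0, 0, 0], [0, -8.3, -5.6, 6, 0, 0, 0]]]'

```text
time_s: 11.9
position: [0.543, -0.1448, 0.1469]
orientation: [0.041, -3.134, -0.002]
contact_force: [-0.3, -0.1, -0.5]
opening: -0.0006
```

```bash
python3 - <<'E'
from h import *
from fit import L2W
q=np.load("tester.npy")
im=eyes.snapshot("side");c=cv2.resize(im[180:340,255:405,::-1],None,fx=3.7,fy=3.7,interpolation=cv2.INTER_CUBIC);cv2.imwrite("pics/s14.png",c)
to(.5461,-.1453,.105)
p=np.array(r.sense()["position"]);c,s=np.cos(q[2]),np.sin(q[2]);d=p-[*q[:2],0];print("tester frame",c*d[0]+s*d[1],-s*d[0]+c*d[1],d[2])
print("tcp px",((proj("side",p)-(255,180))*3.7).round())
E
```

```text
green cap tri [0.45917381 0.17494322 0.09891643] [array([0.46108351, 0.17791194, 0.095     ]), array([0.45959199, 0.17523156, 0.095     ])]
grey cap tri [0.48657867 0.27665391 0.10193797] [array([0.49022231, 0.28284068, 0.095     ]), array([0.48745322, 0.27766822, 0.095     ])]
at [ 0.5443 -0.1452  0.1486] shift cm [-0.2  -0.02  4.36] rot [ 4.100e-02 -3.137e+00 -1.000e-03]
[[-1.0, -0.026, -0.005], [-0.026, 1.0, 0.001], [0.005, 0.001, -1.0]]
tester frame 0.006163303277202948 -0.056857298229394435 0.1485818787161247
tcp px [[313. 308.]]
```

View pics/s14.png

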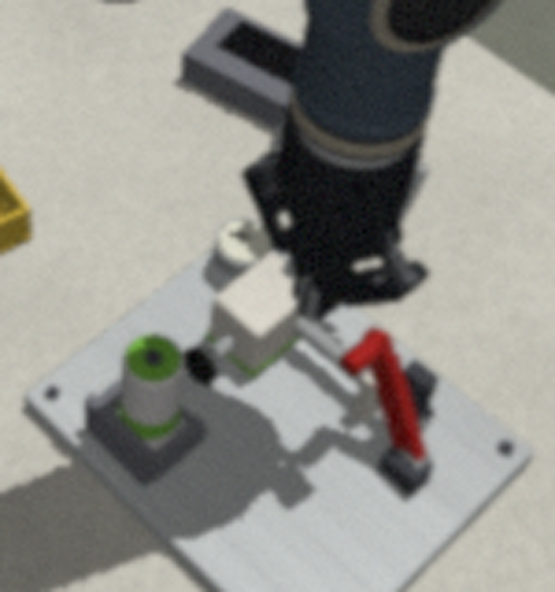

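Shut fingertips are at crop (318,312), about 45 px up-left of the knob (365,350), with nothing between them. I'll lower to z≈0.11 and then sweep −y.

jog_arm --increments '[[[0, 0, 0, 1.5, 0, 0, 0], [0, 0, 0, 3, 0, 0, 0], [0, 0, 0, 4, 0, 0, 0], [0, 0, 0, 4, 0, 0, 0], [0, 0, -1, 4, 0, 0, 0], [0, 0, -2, 4, 0, 0, 0], [0, 0, -3, 4, 0, 0, 0], [0, 0, -3, 4, 0, 0, 0]]]'

```text
time_s: 12.75
position: [0.5469, -0.1783, 0.111]
orientation: [-0.036, 3.14, -0.003]
contact_force: [0.5, 0.6, 0.0]
opening: -0.0001
```

```bash
cat >> h.py <<'E'
def tl(p):
    q=np.load("tester.npy");c,s=np.cos(q[2]),np.sin(q[2]);d=np.array(p)-[*q[:2],0]
    return np.round([c*d[0]+s*d[1],-s*d[0]+c*d[1],d[2]],4)
E
python3 - <<'E'
from h import *
im=eyes.snapshot("side");c=cv2.resize(im[180:340,255:405,::-1],None,fx=3.7,fy=3.7,interpolation=cv2.INTER_CUBIC);cv2.imwrite("pics/s15.png",c)
s=r.sense();print(tl(s["position"]),s["contact_force"].round(1))
E
```

```text
[ 0.0078 -0.0891  0.1107] [-0.3 -0.   0.2]
```

View pics/s15.png

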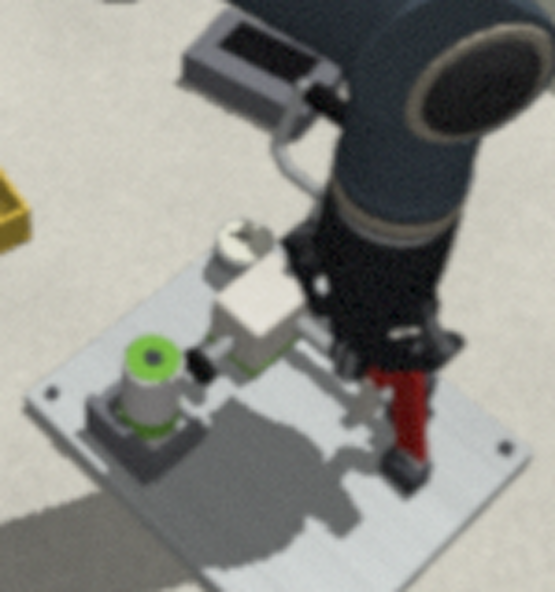

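The fingers are against the knob (crop 375,375), and the catch has begun to tilt. I'll keep sweeping −y to about −172 mm.

jog_arm --increments '[[[0, 0, -1.2, 0, 0, 0, 0], [0, 0, -2.4, 0, 0, 0, 0], [0, 0, -3.6, 0, 0, 0, 0], [0, 0, -4.8, 0, 0, 0, 0], [0, 0, -6, 0, 0, 0, 0], [0, 0, -7, 0, 0, 0, 0], [0, 0, -7.6, 0, 0, 0, 0], [0, 0, -7.6, 0, 0, 0, 0]]]'

```text
time_s: 13.6
position: [0.5484, -0.253, 0.1102]
orientation: [0.039, -3.141, 0.001]
contact_force: [-0.5, -0.4, -0.8]
opening: 0.0003
```

```bash
python3 - <<'E'
from h import *
im=eyes.snapshot("side");c=cv2.resize(im[180:340,265:425,::-1],None,fx=3.7,fy=3.7,interpolation=cv2.INTER_CUBIC);cv2.imwrite("pics/s16.png",c)
s=r.sense();print(tl(s["position"]),s["contact_force"].round(1))
E
```

```text
[ 0.0077 -0.164   0.1103] [ 0.   0.7 -0.2]
```

View pics/s16.png

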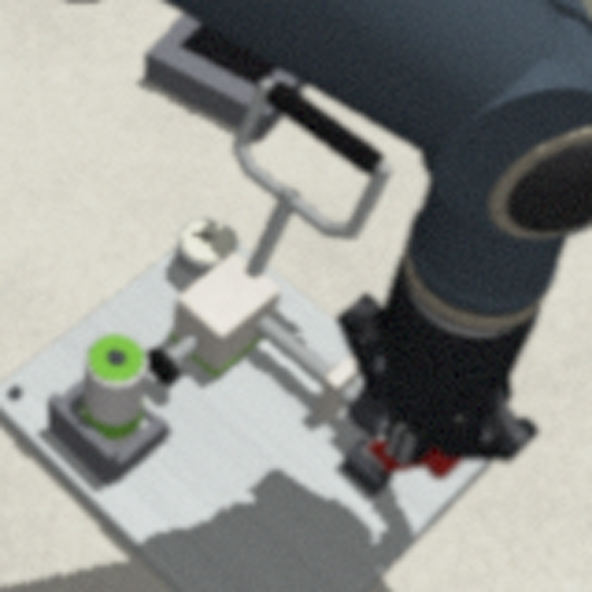

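The catch has gone over (red now at crop 380–445,450–460). I'll push a little more towards the stop.

jog_arm --increments '[[[0, 0, -0.4, 0, 0, 0, 0], [0, 0, -0.8, 0, 0, 0, 0], [0, 0, -1.1, 0, 0, 0, 0], [0, 0, -1.1, 0, 0, 0, 0]]]'

```text
time_s: 14.05
position: [0.549, -0.2631, 0.1104]
orientation: [-0.041, 3.141, -0.001]
contact_force: [0.3, -0.1, -0.6]
opening: -0.0004
```

Now I'll back off to +y, rise and look.

jog_arm --increments '[[[0, 0, 1, 0, 0, 0, 0], [0, 0, 2, -1, 0, 0, 0], [0, 0, 2, -4, 0, 0, 0], [0, 0, 2, -8, 0, 0, 0], [0, 2, 2, -12, 0, 0, 0], [0, 5, 2, -15, 0, 0, 0], [0, 8, 2, -17, 0, 0, 0], [0, 10, 2, -18, 0, 0, 0], [0, 10, 2, -18, 0, 0, 0]]]'

```text
time_s: 14.95
position: [0.4469, -0.2454, 0.2931]
orientation: [-0.039, 3.137, -0.001]
contact_force: [0.1, -0.1, -0.0]
opening: 0.0001
```

```bash
python3 - <<'E'
from h import *
im=eyes.snapshot("side");c=cv2.resize(im[180:340,265:425,::-1],None,fx=3.7,fy=3.7,interpolation=cv2.INTER_CUBIC);cv2.imwrite("pics/s17.png",c)
im=eyes.snapshot("top");c=cv2.resize(im[150:300,300:440,::-1],None,fx=3.7,fy=3.7,interpolation=cv2.INTER_CUBIC);cv2.imwrite("pics/t17.png",c)
s=r.sense();print(tl(s["position"]),s["contact_force"].round(1))
for a in(.85,1,1.15):
    b=a-.5;u=[]
    from fit import L2W
    q=np.load("tester.npy")
    print(a,((proj("side",L2W(q,[(.034,-.14-.1*np.sin(b),.035+.1*np.cos(b)),(0,-.14-.1*np.sin(b),.035+.1*np.cos(b))]))-(265,180))*3.7).round().tolist())
E
```

```text
[-0.0918 -0.1534  0.291 ] [ 0.   1.  -0.8]
green cap tri [0.45917381 0.17494322 0.09891643] [array([0.46108351, 0.17791194, 0.095     ]), array([0.45959199, 0.17523156, 0.095     ])]
grey cap tri [0.48657867 0.27665391 0.10193797] [array([0.49022231, 0.28284068, 0.095     ]), array([0.48745322, 0.27766822, 0.095     ])]
0.85 [[449.0, 420.0], [414.0, 455.0]]
1 [[465.0, 441.0], [430.0, 475.0]]
1.15 [[479.0, 461.0], [445.0, 496.0]]
```

View pics/s17.png

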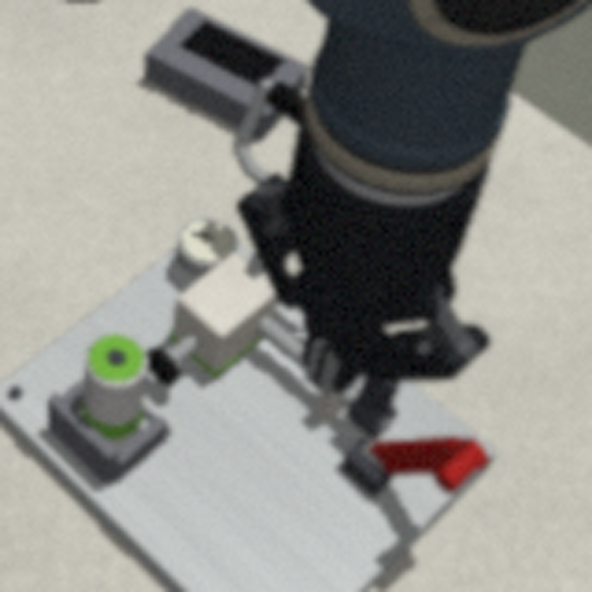

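View pics/t17.png

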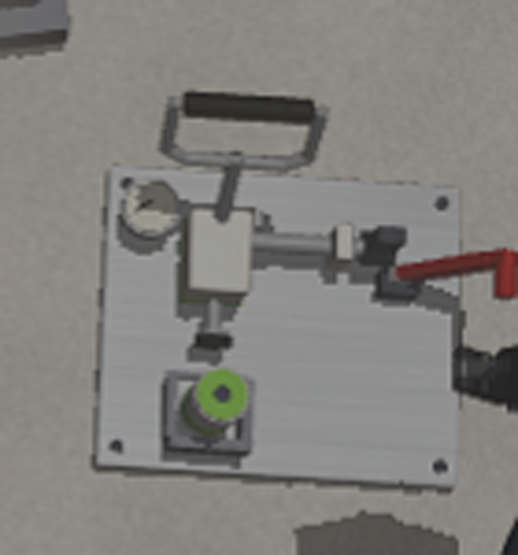

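Side view: knob at (465,468), which matches a catch angle of about 1.08 rad. Top view: catch lying over to −y at (505,272), cartridge upright in the nest at (222,395). Now I'll prepare the lever grip with the jaws across the bar.

```bash
python3 - <<'E'
from h import *
s=r.sense();print(s["q"].round(3))
print("bar tri manual",tl(tri({"side":(265+322/3.7,180+125/3.7),"top":(300+249/3.7,150+107/3.7)})), "spot", tl(tri({"side":(353.6,214.2),"top":(366.7,180.2)})))
to(.6469,-.0856,.28)
print("meter",atz("top",(297,148),.035))
E
```

```text
[ 0.098  0.144  0.361  1.855 -0.057  1.15   2.077]
bar tri manual [ 0.1069 -0.0004  0.198 ] spot [ 0.1068 -0.0014  0.1962]
at [ 0.4489 -0.2442  0.291 ] shift cm [-20.22  15.32   1.15] rot [-0.043  3.139  0.   ]
[[-1.0, -0.027, 0.002], [-0.027, 1.0, 0.0], [-0.002, 0.0, -1.0]]
meter [0.76593822 0.09623681 0.035     ]
```

jog_arm --increments '[[[1, -2, 1.5, 0, 0, 0, 0.15], [1, -4, 3, 0, 0, 0, 0.3], [1, -6, 4.5, 0, 0, 0, 0.45], [1, -8, 6, 0, 0, 0, 0.6], [1, -10, 7.5, 0, 0, 0, 0.75], [1, -12, 9, 0, 0, 0, 0.9], [1, -14, 10.5, 0, 0, 0, 1.05], [1, -16, 12, 0, 0, 0, 1.2], [1, -18, 13.5, 0, 0, 0, 1.35], [1, -20, 15.3, 0, 0, 0, 1.5]]]'

```text
time_s: 16.05
position: [0.6457, -0.0851, 0.2887]
orientation: [-2.116, -2.32, 0.002]
contact_force: [-0.2, 0.6, -0.1]
opening: 0.0854
```

jog_arm --increments '[[[1, 0, 0, 0, 0, 0, 0.07], [1, 0, 0, 0, 0, 0, 0.07], [1, 0, 0, 0, 0, 0, 0.07]]]'

```text
time_s: 16.35
position: [0.6445, -0.0865, 0.2892]
orientation: [-2.188, -2.253, 0.002]
contact_force: [-0.7, -0.8, 0.7]
opening: 0.0855
```

```bash
python3 - <<'E'
from h import *
im=eyes.snapshot("side");c=cv2.resize(im[130:300,265:425,::-1],None,fx=3.5,fy=3.5,interpolation=cv2.INTER_CUBIC);cv2.imwrite("pics/s18.png",c)
s=r.sense();print(s["q"].round(3),tl(s["position"]))
to(.6469,-.0856,.28)
E
```

```text
[-0.286  0.411  0.503  1.546 -0.205  1.238  0.277] [ 0.1077 -0.0014  0.2896]
at [ 0.6443 -0.087   0.2896] shift cm [0.13 0.26 0.96] rot [-2.190e+00 -2.252e+00  1.000e-03]
[[-0.028, 1.0, -0.001], [1.0, 0.028, -0.0], [-0.0, -0.001, -1.0]]
```

View pics/s18.png

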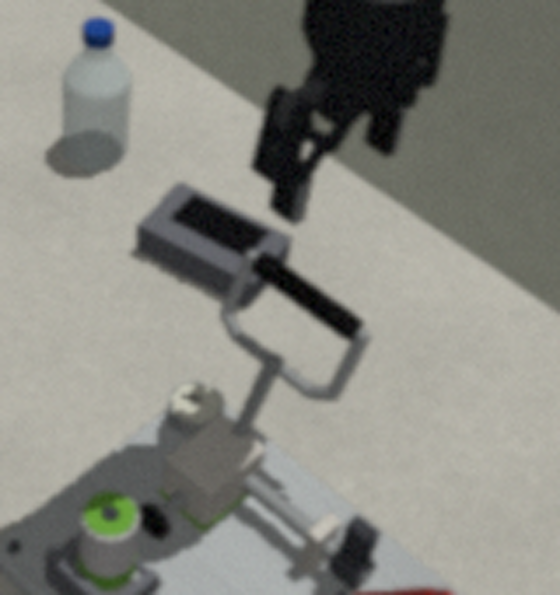

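The open jaws straddle the bar line: finger tips at crop (290,215) and (385,150), bar centre at (308,295). I'll descend partway and check.

jog_arm --increments '[[[1, 0, 0.1, 2, 0, 0, 0], [1, 0, 0.1, 4, 0, 0, 0], [1, 0, 0.1, 6, 0, 0, 0], [1, 0, 0.1, 7.5, 0, 0, 0], [1, 0, 0.1, 7.5, 0, 0, 0], [1, 0, 0.1, 7.5, 0, 0, 0]]]'

```text
time_s: 17.0
position: [0.6456, -0.0872, 0.2157]
orientation: [2.191, 2.251, 0.0]
contact_force: [0.9, 0.2, 0.8]
opening: 0.0858
```

```bash
python3 - <<'E'
from h import *
im=eyes.snapshot("side");c=cv2.resize(im[150:270,295:415,::-1],None,fx=4.5,fy=4.5,interpolation=cv2.INTER_CUBIC);cv2.imwrite("pics/s19.png",c)
s=r.sense();print(tl(s["position"]))
to(.6469,-.0856,.172)
E
```

```text
[ 0.1094 -0.0016  0.2163]
at [ 0.646  -0.0873  0.2163] shift cm [0.16 0.09 4.43] rot [2.19e+00 2.25e+00 2.00e-03]
[[-0.027, 1.0, 0.002], [1.0, 0.027, -0.0], [-0.0, 0.002, -1.0]]
```

View pics/s19.png

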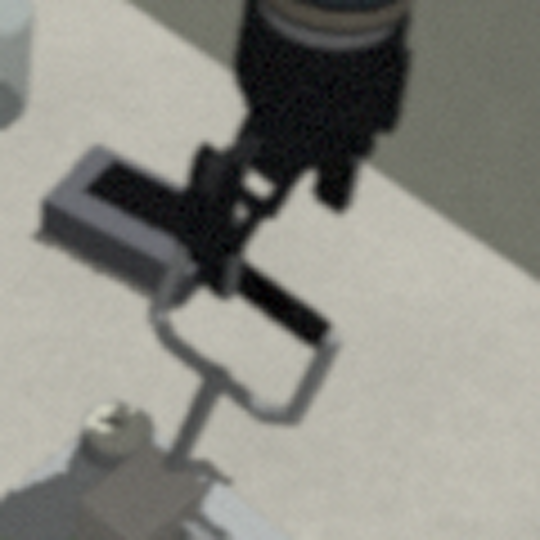

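The front finger tip (crop 222,285) is on the nest side of the bar and the rear finger (335,200) is behind it. Descending the rest.

jog_arm --increments '[[[1, 0.1, 0, 1.5, 0, 0, 0], [1, 0.1, 0, 3, 0, 0, 0], [1, 0.1, 0, 4.3, 0, 0, 0], [1, 0.1, 0, 4.3, 0, 0, 0], [1, 0.1, 0, 4.3, 0, 0, 0]]]'

```text
time_s: 17.55
position: [0.6452, -0.0859, 0.1716]
orientation: [-2.191, -2.251, 0.001]
contact_force: [1.4, -0.6, -0.1]
opening: 0.0851
```

jog_arm --increments '[[[0.7, 0, 0, 0, 0, 0, 0], [0.5, 0, 0, 0, 0, 0, 0], [0.3, 0, 0, 0, 0, 0, 0], [0.2, 0, 0, 0, 0, 0, 0], [0, 0, 0, 0, 0, 0, 0], [0, 0, 0, 0, 0, 0, 0], [0, 0, 0, 0, 0, 0, 0]]]'

```text
time_s: 18.25
position: [0.6448, -0.0859, 0.1726]
orientation: [-2.19, -2.25, 0.001]
contact_force: [-3.9, 0.3, 4.6]
opening: 0.0158
```

```bash
python3 - <<'E'
from h import *
im=eyes.snapshot("side");c=cv2.resize(im[150:320,275:415,::-1],None,fx=3.5,fy=3.5,interpolation=cv2.INTER_CUBIC);cv2.imwrite("pics/s20.png",c)
s=r.sense();print(tl(s["position"]),s["contact_force"].round(1),s["opening"])
E
```

```text
[ 0.1082 -0.0002  0.1726] [-4.5  0.8  5.6] 0.016267957852785463
```

View pics/s20.png

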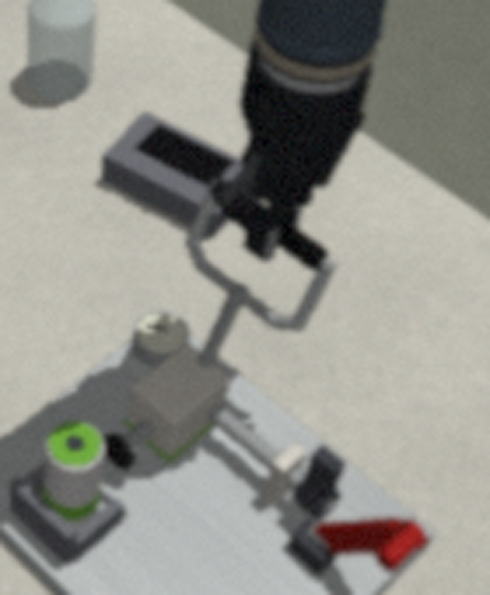

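The opening is 16 mm on the 18 mm bar and the fingers sit at mid-bar. Now I'll pull along the arc, first half.

jog_arm --increments '[[[0, 0, -0.7, -0.27, 0, 0, 0], [0, 0, -1.46, -0.53, 0, 0, 0], [0, 0, -2.2, -0.74, 0, 0, 0], [0, 0, -2.96, -0.91, 0, 0, 0], [0, 0, -3.7, -1.05, 0, 0, 0], [0, 0, -4.5, -1.15, 0, 0, 0], [0, 0, -5.25, -1.2, 0, 0, 0], [0, 0, -6.04, -1.22, 0, 0, 0], [0, 0, -6.04, -1.22, 0, 0, 0]]]'

```text
time_s: 19.2
position: [0.5846, -0.0877, 0.1851]
orientation: [2.191, 2.25, 0.002]
contact_force: [5.1, -0.4, -0.6]
opening: 0.0162
```

```bash
python3 - <<'E'
from h import *
im=eyes.snapshot("side");c=cv2.resize(im[170:320,265:405,::-1],None,fx=3.8,fy=3.8,interpolation=cv2.INTER_CUBIC);cv2.imwrite("pics/s21.png",c)
s=r.sense();print(tl(s["position"]),s["contact_force"].round(1),s["opening"]);to(*s["position"])
E
```

```text
[ 0.0486 -0.0005  0.1851] [ 5.1 -1.2  0.9] 0.01617812838656114
at [ 0.5852 -0.0877  0.1851] shift cm [0. 0. 0.] rot [2.191e+00 2.250e+00 2.000e-03]
[[-0.027, 1.0, 0.002], [1.0, 0.027, 0.0], [-0.0, 0.002, -1.0]]
```

View pics/s21.png

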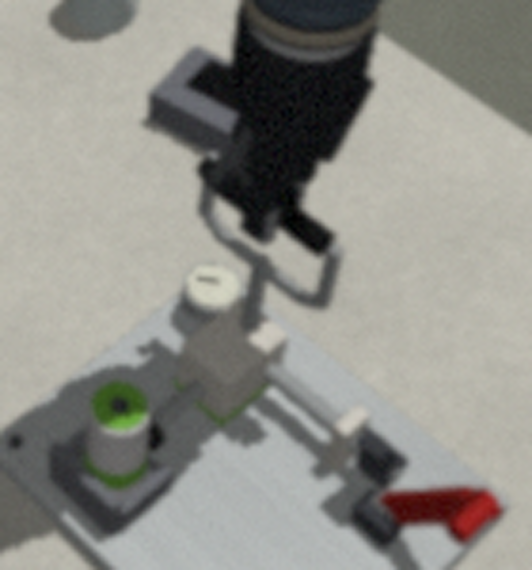

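The lever is upright and following, the stub clears the flipped catch, and the spring force is 5 N. The pad is approaching the cartridge. I'll pull on.

jog_arm --increments '[[[0, 0, -0.8, 0.02, 0, 0, 0], [0, 0, -1.55, 0.08, 0, 0, 0], [0, 0, -2.3, 0.17, 0, 0, 0], [0, 0, -3.08, 0.31, 0, 0, 0], [0, 0, -3.5, 0.4, 0, 0, 0], [0, 0, -4, 0.52, 0, 0, 0], [0, 0, -4.5, 0.67, 0, 0, 0], [0, 0, -4.9, 0.8, 0, 0, 0], [0, 0, -4.9, 0.8, 0, 0, 0], [0, 0, -4.9, 0.8, 0, 0, 0]]]'

```text
time_s: 20.25
position: [0.5385, -0.0891, 0.1783]
orientation: [2.188, 2.248, 0.006]
contact_force: [6.4, 0.4, 5.6]
opening: 0.0162
```

```bash
python3 - <<'E'
from h import *
im=eyes.snapshot("side");c=cv2.resize(im[170:320,265:405,::-1],None,fx=3.8,fy=3.8,interpolation=cv2.INTER_CUBIC);cv2.imwrite("pics/s22.png",c)
s=r.sense();t=tl(s["position"]);print(t,s["contact_force"].round(1),s["opening"]);to(*s["position"])
print("lever est",.4+np.arcsin((.05-.002-t[0])/.155))
E
```

```text
[ 0.002  -0.0007  0.1783] [ 6.2 -0.9  5.1] 0.01615641606691969
at [ 0.5386 -0.0891  0.1783] shift cm [0. 0. 0.] rot [2.188 2.248 0.006]
[[-0.027, 1.0, 0.006], [1.0, 0.027, -0.0], [-0.001, 0.006, -1.0]]
lever est 0.7013128797536603
```

View pics/s22.png

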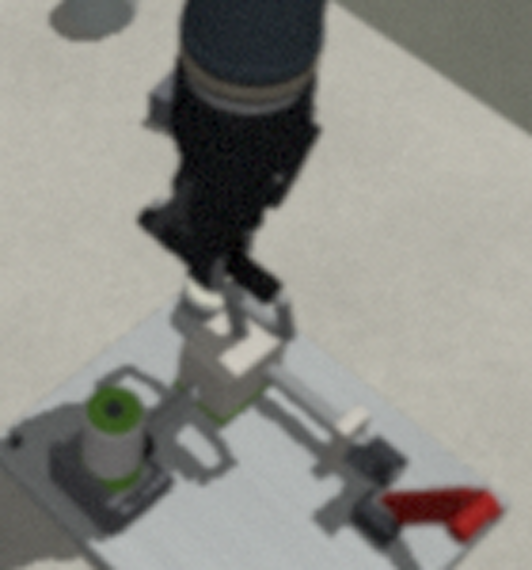

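The lever is at about 0.70 rad, and the cartridge (cap at crop 115,410) is upright with the pad on it. I'll take up the last few millimetres to the stop.

jog_arm --increments '[[[0, 0, -0.3, 0.05, 0, 0, 0], [0, 0, -0.6, 0.12, 0, 0, 0], [0, 0, -0.8, 0.18, 0, 0, 0], [0, 0, -0.8, 0.18, 0, 0, 0], [0, 0, -0.8, 0.18, 0, 0, 0]]]'

```text
time_s: 20.8
position: [0.5348, -0.0892, 0.1771]
orientation: [2.182, 2.243, 0.014]
contact_force: [15.8, -0.4, -1.4]
opening: 0.0163
```

```bash
python3 - <<'E'
from h import *
s=r.sense();t=tl(s["position"]);print(t,s["contact_force"].round(1),s["opening"])
print("lever est",.4+np.arcsin((.05-.002-t[0])/.155))
E
```

```text
[-0.0019 -0.0007  0.1771] [15.8 -0.4 -1.4] 0.0163360615918736
lever est 0.7277730988461248
```

The force rose from 6 to 16 N and motion stopped short of the command, so this is the stop. Final check of both views.

```bash
python3 - <<'E'
from h import *
a=cv2.resize(eyes.snapshot("side")[190:320,265:395,::-1],(395,395),interpolation=cv2.INTER_CUBIC)
b=cv2.resize(eyes.snapshot("top")[160:290,310:440,::-1],(395,395),interpolation=cv2.INTER_CUBIC)
cv2.imwrite("pics/f.png",np.hstack([a,b]))
s=r.sense();print(tl(s["position"]),s["contact_force"].round(1),s["opening"],s["time_s"])
E
```

```text
[-0.0019 -0.0007  0.1771] [15.6 -0.7 -0. ] 0.016266696696115097 20.9
```

View pics/f.png

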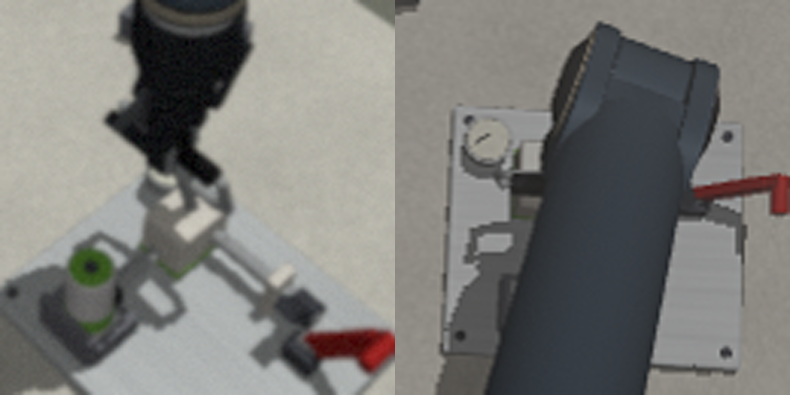

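The side view shows the cartridge upright in the nest (cap at 90,265) with the ram against it, and the fingers on the bar (190,160). The catch is over in both views (right at 770,190). Handing in.

```bash
python3 - <<'E'
from cell import r, close_job
print(close_job()); s=r.sense(); print(s["time_s"],s["contact_force"].round(1),s["opening"])
E
```

```text
the job is handed in; nothing more can be done
None
the job is handed in; nothing more can be done
```

I stood the green-capped cartridge in the nest and let it go. I then flipped the red catch over and pulled the lever by its black bar to the stop. The job was handed in at about 20.9 s with the fingers still closed on the bar; no verdict was reported.

**Last checks:**
- **Lever:** I estimate about 0.73 rad from the tool position. The pull force rose from 6 N to about 16 N and the tool stopped short of its command, so I took this as the stop.
- **Grip:** the fingers read 16 mm open on the 18 mm bar.
- **Catch:** about 1.08 rad from the side image.
- **Cartridge:** upright in the nest in the last side view, with the ram against it. I couldn't measure the pad force directly. In the top view the arm hid the nest at the end.
- **Other objects:** I kept clear of the grey-capped cartridge, bottle, wrench and meter. I saw no sign that any of them moved, but did not measure their positions again at the end.

**Disagreements:** The side camera read up to 7 mm high on the cap heights, and its plate corners were off by 2–3 pixels. I mostly relied on the top view for positions. My lever estimate of 0.73 rad is slightly below the stop at 0.75, which is within that measurement error.

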